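# Ready the pizza oven's side burner

## Robot

A 7-joint arm with a two-finger parallel gripper is mounted at the origin on the work surface. World frame = base frame: x ahead of the robot, y to its left, z up, the work surface at z = 0. Lengths are in m, angles in rad, forces in N, time in s.
With the tool pointing down it reaches from about 0.375 to 0.925 m from the base axis. Payload 3.1 kg.
Tool frame: the origin (TCP) lies between the finger pads; the fingertips stand 17 mm ahead of it and the grasp point (between the pads) lies 2 mm behind it; y points along the fingers, x is the direction in which the jaws open and shut, and the axes are right-handed (so a half turn about y gives the same grasp; the last joint's range is limited). The gripper opens to 85 mm and grips with 20 to 120 N. Pads are 22 mm wide; open, the fingers measure 114 mm over their backs; the gripper's body (76 mm by 85 mm) begins 54 mm behind the grasp point. The pads swing forward as they close: fully open they stand 13 mm farther back than shut.
Start: joints at [-0.098, 0.383, 0.044, 1.598, -0.018, 1.161, -0.05], TCP at [0.65, 0, 0.248] pointing down, gripper open.
Joint ranges: [-2.61, 2.61], [-0.41, 2.15], [-1.48, 1.57], [0, 2.5], [-1.57, 4.71], [0.05, 1.97], [-2.85, 2.85]. Speed limits (rad/s): [2.79, 2.79, 3.14, 3.14, 3.14, 3.14, 3.14].

## Interface

Orientations are given as [roll, pitch, yaw] about the fixed x, y, z axes, in that order (R = Rz(yaw) Ry(pitch) Rx(roll)).
In Python, from workcell import bot, optics, close_job, finder gives the robot as it stands. Calls block until the motion is done:
- bot.movep(position, orientation): joint-space move of the TCP to a pose.
- bot.move_straight(position, ori=None, vel=0.15): straight line of the TCP; ori=None keeps the orientation; vel is the mean speed in m/s.
- bot.move_j(angles): joint-space move.
- bot.ungrasp() and bot.close(): open the fingers fully, or close them until they stop; the grip force is fixed at half the most.
- bot.hold(seconds).
- bot.solve_ik(position, orientation): joint angles nearest the present ones, or None.
- bot.get_obs(): the state.
- optics.grab_frame(name): name is "scene" or "side" or "wrist"; returns the picture (420x560x3 uint8, red, green, blue); there is no depth.
- optics.calibration(name): a dict with "camera_matrix" (3x3 intrinsics, pixels), "D" ([k1, k2, p1, p2, k3] as OpenCV has them; the pictures are not rectified), "world_to_cam" (4x4, takes a point from world to camera coordinates); the wrist camera has in their place "hand_eye" (4x4, takes a point from camera to tool coordinates, whose origin is the TCP and whose axes are the tool frame's). Camera axes: x right, y down, z forward; pixel columns grow to the right and rows downward; lengths in m; the calibration is good to about 2 mm. A picture is of the moment at which its call begins: read the wrist's pose just before it. calibration takes no time and is no camera call.
A pose or a line that the arm cannot do raises bot.Unreachable and nothing moves.
- close_job(): hands the job in, once; it reports no verdict.
Trained networks look in the newest picture that a camera, given by its name, has taken for a name from the list of things; names that differ only in an ending like _2 or _b are one class to them, and where a whole thing is asked for, a point or a joint stands for the part that bears it (a point fixed in the world has none). Each returns a list of dicts, best first, with "confidence" (0 to 1); they miss things now and then, are a little off and sometimes report something else, mostly with a low value. They report only what shows in the picture. A call takes as long as a camera call. They do not tell look-alikes from the thing itself.
- finder.search_frame(camera, target): "extent" ([left, top, width, height] in pixels, round what is visible of it).
- finder.silhouettes(camera, target): "region" (420x560 bool, what is visible of it) and "extent" ([left, top, width, height] in pixels, round what is visible of it).
The state is a dict: "time_s": time; "q": joint angles; "qd": joint speeds; "effort": joint torques, N m; "tool_pos": TCP position; "eef_rot": TCP orientation; "wrist_force": force on the tool from outside, world axes, zero at the start; "wrist_torque": the same for the moment, N m; "finger_gap": opening from 0.0 (shut) to 1.0 (fully open).
Only numpy, scipy, OpenCV 4.12 (cv2) and the standard library are available. Lean on these libraries where they do the work, as an engineer would, in place of code of your own. Each camera call takes 0.05 s, during which the arm holds its last target. There are 200 camera calls.

## Task

Get the side burner ready to light: push its ash drawer fully home, and load the upright fuel magazine with the pale starter bar first, so that it lies at the very bottom and feeds first, and then every dark fuel bar there is, lying flat on top of it one over the other. Also put the scraper away by sliding its blade into the slot of the wooden rack until it meets the end. Leave the glass jar and the bowls standing where they are.

Things in the scene. Friction and masses are not known exactly. Their poses are not given: they have to be found in the camera images.
- burner: Fixed dark steel side burner on the counter. Plinth 180 (x) x 170 (y) x 65 mm high, origin at the centre of its underside, z up, its front (-x) faces the robot. The magazine of bright corner angles stands on top of it, the red ash drawer slides out of the front.
- magazine (a point): Centre of the magazine's floor, 65 mm above the counter, 20 mm behind (+x) the burner's origin, axes as the burner's. Inside the magazine is 100 mm (x) x 48 mm (y). Bars lie with their length along x; their centres rest 19, 57, 95, 133 mm above this point. A bar let go inside drops level onto the floor or the bar below. In the front, below 45 mm, is the feed mouth with a 10 mm lip.
- magazine_top (a point): Centre of the magazine's mouth, 150 mm above its floor, 215 mm above the counter; 45 degree lead-in flares reach 10 mm higher and 11 mm outward. The magazine is four upright corner angles, open at the top; its two y sides are open between the angles (64 mm wide along x) over the full height, so fingers on the bar's sides may pass down there.
- ash_drawer (a joint): Opening of the ash drawer in m: 0 is fully home against its stop, grows as it comes out towards the burner's -x, at most 0.1. Starts 0.05 to 0.085 open. Friction 2 to 3 N, no spring, stays where it is left.
- drawer_front (a point): Middle of the front face of the steel pull strip (70 mm wide, 12 mm high, 10 mm deep) on the red drawer front (166 mm wide, from 5 to 53 mm above the counter); 31 mm above the counter, 112 mm in front (-x) of the burner's origin when home. Axes as the burner's; push along +x.
- starter: Pale starter bar with two orange bands, 38 x 38 x 90 mm, 0.13 kg, square in section so any long side may lie down. Origin at its centre, x along its 90 mm length. Starts lying on the slate, centre 25 mm above the counter.
- fuel1: Dark fuel bar, 38 x 38 x 90 mm, 0.13 kg, square in section so any long side may lie down. Origin at its centre, x along its 90 mm length. Starts lying on the slate, centre 25 mm above the counter. Two or three dark bars are there.
- fuel2: Dark fuel bar, 38 x 38 x 90 mm, 0.13 kg, square in section so any long side may lie down. Origin at its centre, x along its 90 mm length. Starts lying on the slate, centre 25 mm above the counter. Two or three dark bars are there.
- fuel3: Dark fuel bar, 38 x 38 x 90 mm, 0.13 kg, square in section so any long side may lie down. Origin at its centre, x along its 90 mm length. Starts lying on the slate, centre 25 mm above the counter. Two or three dark bars are there.
- scraper: Flat oven scraper, 0.19 kg, 240 mm long: steel blade 100 mm long (x 0 to 100), 90 mm wide (y), 4 mm thick (z 0 to 4), and a straight wooden handle 22 mm wide, 20 mm high (z 0 to 20), from x = 10 to x = -130 mm. Origin on its underside where the blade meets the handle, x towards the blade's edge, z up. Lies flat on the counter; the centre of mass is close to the origin.
- scraper_grip (a point): Grip point in the middle of the handle's section, 30 mm behind (-x) the scraper's origin, 10 mm above the underside, axes as the scraper's.
- blade_edge (a point): Middle of the blade's front edge, 100 mm ahead (+x) of the scraper's origin, 2 mm above the underside.
- rack: Fixed wooden scraper rack, about 120 mm (x) x 130 mm (y) x 56 mm high, origin at the centre of its underside. One level slot runs along its x: open at the front (-x), closed at the back by an end wall; its top is open in the middle (50 mm) so that the blade can be seen, two lips reach over the blade's edges.
- slot_mouth (a point): Middle of the slot's floor at its mouth, 30 mm above the counter, axes as the rack's; the blade goes in along +x. The slot is 102 mm wide, 10 mm high and 100 mm deep to the end wall. Brass lead-ins in front of the mouth slope up and outwards by about 8 mm; the floor juts out 12 mm in front of the mouth and carries the handle's root.
- slot_end (a point): Middle of the slot's floor at the end wall, 100 mm behind the mouth, 30 mm above the counter, axes as the rack's.
- slate: Fixed flat slate 250 x 200 x 6 mm that the bars start on; origin at the centre of its underside.
- jar: Smoked glass jar, bystander, 84 mm wide, 130 mm high, origin under its centre.
- bowls: Stack of three pinch bowls, bystander, one piece, 104 mm wide, 66 mm high, origin under its centre.
Not all that is in view belongs to the job. What is shaped like the fuel1 but red or yellow is not meant.

How it is judged:
On the way, in this order (a step that is already met when the one before it is completed fails the run):
1. the starter bar lies at the bottom of the magazine (x of starter in the frame of magazine between -0.014 and 0.014 m and y of starter in the frame of magazine between -0.014 and 0.014 m and z of starter in the frame of magazine between 0.01 and 0.028 m and angle between the x axis of starter and the x axis of burner, either way round below 0.2 rad), for 0.2 s.
2. all dark bars lie above it in the magazine (x of fuel1 in the frame of magazine between -0.014 and 0.014 m and y of fuel1 in the frame of magazine between -0.014 and 0.014 m and z of fuel1 in the frame of magazine between 0.045 and 0.15 m and angle between the x axis of each of fuel1, fuel2, fuel3 and the x axis of burner, either way round below 0.2 rad and x of fuel2 in the frame of magazine between -0.014 and 0.014 m and y of fuel2 in the frame of magazine between -0.014 and 0.014 m and z of fuel2 in the frame of magazine between 0.045 and 0.15 m and x of fuel3 in the frame of magazine between -0.014 and 0.014 m and y of fuel3 in the frame of magazine between -0.014 and 0.014 m and z of fuel3 in the frame of magazine between 0.045 and 0.15 m), for 0.2 s.
At the end, for the whole second after the job is handed in: Ash drawer under 5 mm from home; starter level on the magazine's floor, every dark bar present lying above it in the magazine; scraper blade in the slot, edge within 12 mm of the end wall, handle in line; all at rest and released (all of step 1 and all of step 2 and value of joint ash_drawer below 0.005 m and x of blade_edge in the frame of slot_end above -0.012 m and y of blade_edge in the frame of slot_end between -0.014 and 0.014 m and z of blade_edge in the frame of slot_end between -0.003 and 0.012 m and angle between the x axis of scraper and the x axis of rack, either way round below 0.15 rad and angle between the z axis of scraper and the z axis of rack, either way round below 0.12 rad and linear speed of each of starter, scraper, fuel1, fuel2, fuel3 below 0.03 m/s); the robot touches nothing.
It fails at once if jar: pushed more than 40 mm from the starting place or tipped (distance of jar from where it was at the start of the episode above 0.04 m or angle between jar's own z axis and vertical above 0.4 rad).
It fails at once if bowls: pushed more than 40 mm from the starting place or tipped (distance of bowls from where it was at the start of the episode above 0.04 m or angle between bowls's own z axis and vertical above 0.4 rad).
Of fuel1, fuel2, fuel3 only 2 to 3 are there at a start; the rules pass over those that are not, and their reading is None.
At some moment in a run one of starter, fuel1, fuel2, fuel3, scraper may be knocked a few centimetres aside while the robot is not near it.
Once in a run the grip may slacken for a moment while it holds something.
It also fails if it takes over 210 s, if anything falls off the work surface, if the arm or the gripper's body presses on something with over 40 N, if the wrist force passes 120 N, or if a joint passes its speed limit or range.

## Working session

There is one attempt and no reset: what is moved stays moved. The work goes in short steps, each a Python script; the robot and the scene stay as the last script left them, time stands still between calls to the robot, and variables do not carry over. Pictures are saved under pics/ and viewed, on a budget of 14 in all, crops included, one or two more only if the job needs it, and the job is handed in when it is done.

```bash
mkdir -p pics; ls
python3 - <<'E'
from workcell import bot, optics, finder
import cv2, numpy as np
ims=[]
for c in ["scene","side"]:
    im=optics.grab_frame(c); cv2.imwrite(f"pics/{c}0.png",cv2.cvtColor(im,cv2.COLOR_RGB2BGR))
    k=optics.calibration(c); print(c,np.round(k["camera_matrix"],1).tolist(),np.round(k["D"],4),np.round(k["world_to_cam"],3).tolist())
    for t in ["burner","starter","fuel1","scraper","rack","slate","jar","bowls","ash_drawer"]:
        print(t,[(np.round(d["extent"]).astype(int).tolist(),round(d["confidence"],2)) for d in finder.search_frame(c,t)])
print(optics.calibration("wrist")); print(bot.get_obs())
E
```

```text
pics
scene [[439.4, 0.0, 278.6], [0.0, 439.4, 217.3], [0.0, 0.0, 1.0]] [0.0434 0.     0.     0.     0.    ] [[0.144, 0.989, 0.016, -0.027], [0.731, -0.096, -0.675, -0.326], [-0.667, 0.109, -0.737, 1.864], [0.0, 0.0, 0.0, 1.0]]
burner [([350, 174, 84, 83], 0.89)]
starter [([271, 237, 15, 29], 0.76)]
fuel1 [([271, 210, 11, 28], 0.74), ([305, 243, 13, 20], 0.73), ([238, 186, 17, 22], 0.63), ([260, 208, 68, 68], 0.57), ([298, 214, 13, 22], 0.51)]
scraper [([196, 218, 36, 60], 0.73)]
rack [([118, 222, 58, 50], 0.81)]
slate [([260, 212, 67, 64], 0.85)]
jar [([319, 268, 34, 45], 0.61)]
bowls [([263, 274, 32, 34], 0.88)]
ash_drawer [([346, 182, 40, 35], 0.96), ([261, 211, 63, 63], 0.66)]
side [[382.8, 0.0, 284.8], [0.0, 382.8, 209.1], [0.0, 0.0, 1.0]] [-0.0274  0.      0.      0.      0.    ] [[0.907, -0.422, -0.001, -0.542], [-0.278, -0.598, -0.752, 0.226], [0.317, 0.682, -0.66, 1.168], [0.0, 0.0, 0.0, 1.0]]
burner [([190, 117, 78, 82], 0.8)]
starter [([282, 221, 33, 20], 0.91)]
fuel1 [([239, 211, 29, 17], 0.96), ([276, 201, 25, 17], 0.81), ([249, 232, 27, 14], 0.75), ([205, 223, 22, 22], 0
[... 868 characters left out ...]
, 'q': array([-0.09782609,  0.38288965,  0.04392358,  1.59788517, -0.0179087 ,
        1.16120311, -0.04990719]), 'qd': array([ 3.09521505e-04, -4.48905321e-05, -3.88272787e-04,  1.30936392e-03,
       -1.04560545e-04,  2.71998727e-04,  3.00293479e-04]), 'effort': array([ 2.14044885e-04, -4.33446801e+01,  1.02304604e+00, -2.49924517e+01,
        1.04431948e-02,  1.80710274e-03,  2.58862457e-05]), 'tool_pos': array([6.50010029e-01, 2.70956747e-05, 2.48283144e-01]), 'eef_rot': array([-1.57077414e+00, -6.34772186e-06,  3.98120690e-05]), 'wrist_force': array([ 0.58227439, -0.71727211,  0.48130458]), 'wrist_torque': array([-0.00311514, -0.01827679,  0.00941516]), 'finger_gap': 1.0015652101455437}
```

Run:
```python
import cv2
a=cv2.imread("pics/scene0.png")[150:330,100:450]; b=cv2.imread("pics/side0.png")[100:390,170:400]
cv2.imwrite("pics/s1.png",cv2.resize(a,(800,411),interpolation=3)); cv2.imwrite("pics/s2.png",cv2.resize(b,(476,600),interpolation=3))
```

```text
(no output)
```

View pics/s1.png

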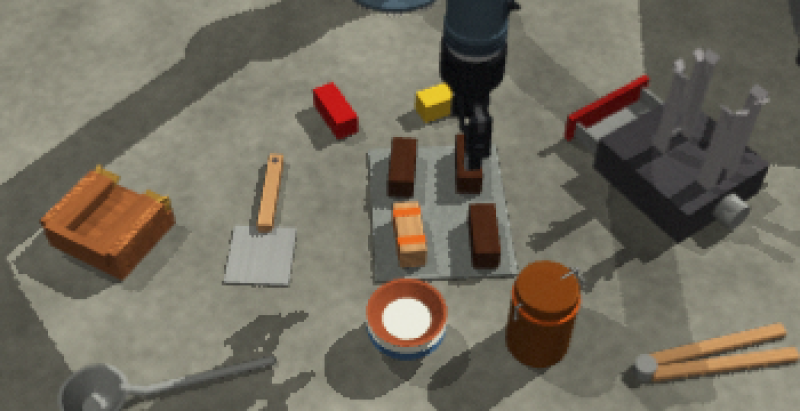

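View pics/s2.png

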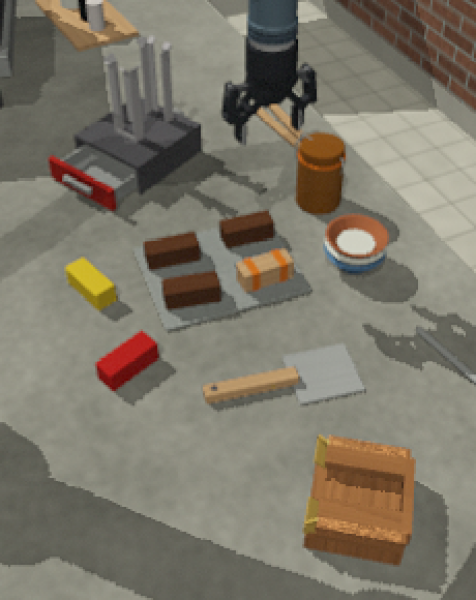

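```bash
cat > h.py <<'E'
from workcell import bot, optics, close_job, finder
import cv2, numpy as np
from scipy.optimize import minimize
from scipy.spatial.transform import Rotation as Rot
pi=np.pi
def T(p,r):
    M=np.eye(4); M[:3,:3]=Rot.from_euler('xyz',r).as_matrix(); M[:3,3]=p; return M
def cam(c,obs=None):
    k=optics.calibration(c)
    W=k["world_to_cam"] if c!="wrist" else np.linalg.inv(T(obs["tool_pos"],obs["eef_rot"])@k["hand_eye"])
    return np.asarray(k["camera_matrix"]),np.asarray(k["D"],float),np.asarray(W)
def proj(C,P):
    K,D,W=C; return cv2.projectPoints(np.asarray(P,float).reshape(-1,1,3),cv2.Rodrigues(W[:3,:3])[0],W[:3,3],K,D)[0][:,0]
def ray(C,uv,z):
    K,D,W=C; n=cv2.undistortPoints(np.float64(uv).reshape(-1,1,2),K,D)[:,0]
    d=np.c_[n,np.ones(len(n))]@W[:3,:3]; o=-W[:3,:3].T@W[:3,3]
    return (o+d*((z-o[2])/d[:,2])[:,None])[:,:2]
def box(x0,x1,y0,y1,z0,z1): return np.array([[x,y,z] for x in(x0,x1) for y in(y0,y1) for z in(z0,z1)],float)
BAR=[box(-.045,.045,-.019,.019,.006,.044)]
SCR=[box(0,.1,-.045,.045,0,.004),box(-.13,.01,-.011,.011,0,.02)]
def draw(C,boxes,x,y,a,S=4):
    m=np.zeros((420*S,560*S),np.uint8); c,s=np.cos(a),np.sin(a)
    for b in boxes:
        w=np.c_[x+c*b[:,0]-s*b[:,1],y+s*b[:,0]+c*b[:,1],b[:,2]]
        cv2.fillConvexPoly(m,cv2.convexHull(np.int32(np.round((proj(C,w)+.5)*S))),1)
    return m
def fit(views,boxes,x,y,yaws=np.arange(0,pi,pi/6)):
    """views: [(C,mask)] -> x,y,yaw,mean IoU"""
    M=[(C,cv2.resize(m.astype(np.uint8),None,fx=4,fy=4,interpolation=0)) for C,m in views]
    def f(p):
        return -np.mean([(lambda d:(d&m).sum()/max(1,(d|m).sum()))(draw(C,boxes,p[0],p[1],p[2]/5)) for C,m in M])
    best=None
    c=sorted(yaws,key=lambda a:f([x,y,a*5]))[:2]
    for a in c:
        r=minimize(f,[x,y,a*5],method='Nelder-Mead',options=dict(initial_simplex=np.array([[x,y,a*5],[x+.01,y,a*5],[x,y+.01,a*5],[x,y,a*5+1]]),xatol=2e-4,fatol=1e-4,maxiter=120))
        if best is None or r.fun<best.fun: best=r
    return best.x[0],best.x[1],best.x[2]/5,-best.fun
def down(x,y,z,yaw=0): bot.movep([x,y,z],[-pi/2,0,yaw])
def snap(c,name=None):
    o=bot.get_obs(); im=optics.grab_frame(c)
    if name: cv2.imwrite(f"pics/{name}.png",cv2.cvtColor(im,cv2.COLOR_RGB2BGR))
    return cam(c,o),im
E
python3 - <<'E'
from h import *
C=cam("scene")
for n,uv in dict(st=(279,252),f1=(277,222),f2=(305,224),f3=(311,253),scr=(217,250),rack=(147,248),burn=(395,225),jar=(338,300),bowl=(278,298)).items(): print(n,ray(C,uv,.025).round(3))
for y,n in((.03,"w1"),(-.3,"w2"),(.3,"w3")):
    q=bot.solve_ik([.55,y,.36],[-pi/2,0,0]); print(n,q)
    if q is None: continue
    down(.55,y,.36); C,im=snap("wrist",n)
    np.savez("pics/"+n+".npz",K=C[0],D=C[1],W=C[2])
    out={}
    for t in ["starter","fuel1","scraper","rack","burner","ash_drawer"]:
        for i,d in enumerate(finder.silhouettes("wrist",t)):
            if d["confidence"]>.4:
                out[f"{t}_{i}"]=d["region"]; ys,xs=np.nonzero(d["region"]); print(t,i,round(d["confidence"],2),np.round(d["extent"]).astype(int),ray(C,(xs.mean(),ys.mean()),.03).round(3))
    np.savez("pics/"+n+"m.npz",**out)
a=[cv2.resize(cv2.imread(f"pics/{n}.png"),(400,300),interpolation=cv2.INTER_AREA) for n in("w1","w2","w3")]
cv2.imwrite("pics/w.png",np.vstack([np.hstack(a[:2]),np.hstack([a[2],a[2]*0])]))
print(bot.get_obs()["time_s"])
E
```

```text
st [[ 0.615 -0.062]]
f1 [[ 0.485 -0.05 ]]
f2 [[0.506 0.045]]
f3 [[0.633 0.041]]
scr [[ 0.58 -0.26]]
rack [[ 0.542 -0.484]]
burn [[0.551 0.351]]
jar [[0.817 0.086]]
bowl [[ 0.786 -0.09 ]]
w1 [-0.15335219  0.11658034  0.02611597  1.69747779 -0.00312949  1.32757506
 -0.12665973]
starter 0 0.63 [302 201  72  38] [[ 0.618 -0.062]]
fuel1 0 0.97 [313 121  82  38] [[0.635 0.043]]
fuel1 1 0.87 [108 244  76  51] [[ 0.355 -0.136]]
fuel1 2 0.81 [ 95 103  64  83] [[0.353 0.039]]
fuel1 3 0.79 [205 192  72  42] [[ 0.49  -0.052]]
fuel1 4 0.58 [200 116  80  44] [[0.495 0.047]]
scraper 0 0.69 [208 308 152  58] [[ 0.569 -0.245]]
rack 0 0.57 [201 115  78  46] [[0.494 0.047]]
w2 [ 0.201888    0.26969837  0.28682474  1.52910836 -0.07726296  1.35393613
  0.49553149]
fuel1 0 0.69 [71  0 90 52] [[ 0.354 -0.145]]
scraper 0 0.57 [189  86 187  87] [[ 0.577 -0.263]]
rack 0 0.68 [214 217 129 128] [[ 0.544 -0.482]]
burner 0 0.68 [212 216 131 124] [[ 0.544 -0.482]]
w3 [-0.49425283  0.27114438 -0.08783378  1.51324792  0.02403781  1.35825497
 -0.58396478]
starter 0 0.63 [300 356  60  38] [[ 0.618 -0.058]]
fuel1 0 0.95 [310 302  68  35] [[0.635 0.045]]
fuel1 1 0.67 [212 298  66  44] [[0.496 0.049]]
fuel1 2 0.59 [178 387  21  25] [[ 0.393 -0.106]]
burner 0 0.74 [129   0 274 223] [[0.533 0.352]]
ash_drawer 0 0.96 [129  87 113 134] [[0.426 0.299]]
6.1083
```

View pics/w.png

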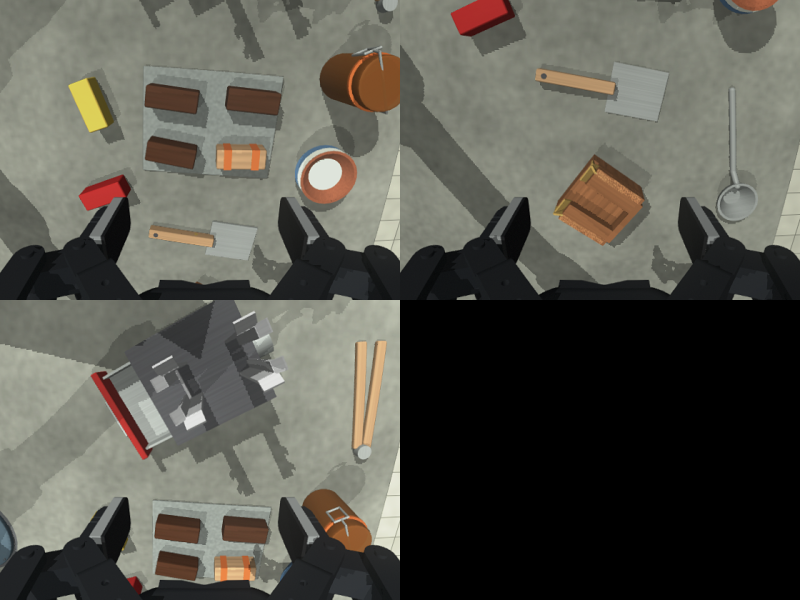

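```bash
cat >> h.py <<'E'
POSTS=[box(.02+sx*(.05),.02+sx*(.032),sy*.024,sy*.027,.065,.215) for sx in(-1,1) for sy in(-1,1)]+[box(.02+sx*.05,.02+sx*.053,sy*.014,sy*.024,.065,.215) for sx in(-1,1) for sy in(-1,1)]
def BUR(d): return [box(-.09,.09,-.085,.085,0,.065),box(-.102-d,-.09-d,-.083,.083,.005,.053),box(-.102-d,-.09,-.07,.07,.005,.045)]+POSTS
RACK=[box(-.06,.06,-.065,.065,0,.056)]
def overlay(C,im,boxes,x,y,a,name=None,s=1):
    o=cv2.cvtColor(im,cv2.COLOR_RGB2BGR); o=cv2.resize(o,None,fx=s,fy=s,interpolation=cv2.INTER_CUBIC); c,sn=np.cos(a),np.sin(a)
    for b in boxes:
        w=np.c_[x+c*b[:,0]-sn*b[:,1],y+sn*b[:,0]+c*b[:,1],b[:,2]]; p=np.int32(np.round((proj(C,w)+.5)*s))
        for i in range(8):
            for k in(1,2,4):
                if not i&k: cv2.line(o,tuple(map(int,p[i])),tuple(map(int,p[i|k])),(0,255,0),1,cv2.LINE_AA)
    return o
E
python3 - <<'E'
from h import *
def L(n):
    z=np.load(f"pics/{n}.npz"); return (z["K"],z["D"],z["W"]),np.load(f"pics/{n}m.npz")
C1,m1=L("w1"); C2,m2=L("w2"); C3,m3=L("w3")
for k,x,y in(("starter_0",.618,-.062),("fuel1_0",.635,.043),("fuel1_3",.49,-.052),("fuel1_4",.495,.047)):
    print(k,np.round(fit([(C1,m1[k])],BAR,x,y),3))
ys=np.arange(-pi,pi,pi/6)
print("scr1",np.round(fit([(C1,m1["scraper_0"])],SCR,.6,-.25,ys),3),"scr2",np.round(fit([(C2,m2["scraper_0"])],SCR,.6,-.26,ys),3))
down(.6,.38,.42,-1.08); C,im=snap("wrist","b"); 
V=[]
for n in("burner","ash_drawer"):
    d=finder.silhouettes("wrist",n)[0]; V.append(d["region"]); print(n,d["confidence"],d["extent"])
Vs=[(C,V[0]|V[1])]
for c in("scene","side"):
    Cc,_=snap(c); a=finder.silhouettes(c,"burner")[0]["region"]; b=finder.silhouettes(c,"ash_drawer")[0]["region"]; Vs.append((Cc,a|b))
best=None
for views in(Vs[:1],Vs):
  for d in(.05,.06,.07,.08): 
    r=fit(views,BUR(d),.55,.35,[.5]); print(len(views),d,np.round(r,3))
    if len(views)==1 and (best is None or r[3]>best[0][3]): best=(r,d)
cv2.imwrite("pics/bo.png",overlay(C,im,BUR(best[1]),*best[0][:3],s=1.4))
down(.545,-.43,.32,0); C,im=snap("wrist","r")
d=finder.silhouettes("wrist","rack")[0]; r=fit([(C,d["region"])],RACK,.545,-.48,[-.6]); print("rack",np.round(r,3))
R=[box(-.048,.052,-.051,.051,.03,.04),RACK[0]]
o=overlay(C,im,R,*r[:3],s=2); 
u=proj(C,[[.545,-.48,.03]])[0]*2; x0,y0=int(max(0,u[0]-300)),int(max(0,u[1]-250)); cv2.imwrite("pics/ro.png",o[y0:y0+500,x0:x0+600]); print(x0,y0,bot.get_obs()["time_s"])
E
```

```text
starter_0 [ 0.617 -0.062 -0.028  0.951]
fuel1_0 [0.633 0.043 3.026 0.927]
fuel1_3 [ 0.49  -0.054 -0.217  0.9  ]
fuel1_4 [0.496 0.047 2.989 0.973]
scr1 [ 0.56  -0.264 -0.19   0.944] scr2 [ 0.561 -0.263 -0.187  0.969]
burner 0.63 [217.9, 98.5, 128.9, 192.7]
ash_drawer 0.93 [230.1, 247.1, 108.3, 41.2]
1 0.05 [0.548 0.357 0.48  0.924]
1 0.06 [0.549 0.358 0.474 0.953]
1 0.07 [0.552 0.36  0.472 0.929]
1 0.08 [0.553 0.36  0.465 0.901]
3 0.05 [0.546 0.357 0.465 0.907]
3 0.06 [0.547 0.357 0.471 0.929]
3 0.07 [0.549 0.359 0.478 0.91 ]
3 0.08 [0.548 0.358 0.482 0.884]
rack [ 0.542 -0.481 -0.65   0.962]
267 150 10.5667
```

View pics/bo.png

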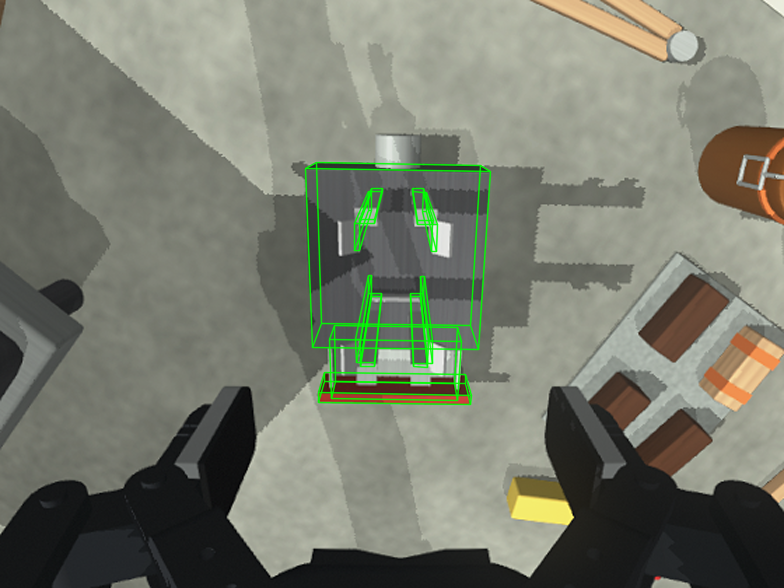

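View pics/ro.png

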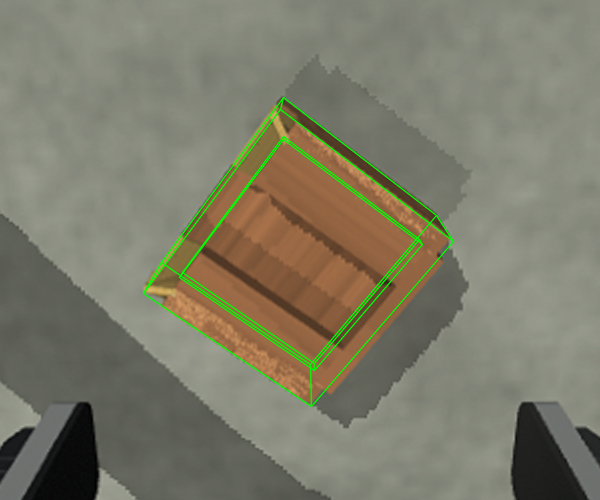

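```bash
cat >> h.py <<'E'
BX,BY,BA=.548,.3575,.473
RX,RY,RA=.542,-.481,-.65
def fr(x,y,a,p): return np.array([x+np.cos(a)*p[0]-np.sin(a)*p[1],y+np.sin(a)*p[0]+np.cos(a)*p[1]])
def B(px,py=0): return fr(BX,BY,BA,(px,py))
def pick_yaw(p,yaw):
    """of yaw, yaw+pi choose the one with the least joint-7 excursion"""
    c=[]
    for k in(-2,-1,0,1,2):
        w=yaw+k*pi
        if abs(w)>3.3: continue
        q=bot.solve_ik(p,[-pi/2,0,w])
        if q is not None: c.append((abs(q[6]),w))
    return min(c)[1]
E
python3 - <<'E'
from h import *
bot.close()
p=B(-.215); yaw=pick_yaw([*p,.15],BA+pi/2); print(p,yaw)
down(*p,.2,yaw); bot.move_straight([*p,.037],vel=.12)
f0=bot.get_obs()["wrist_force"]; n=np.array([np.cos(BA),np.sin(BA),0])
for x in list(np.arange(-.20,-.135,.01))+list(np.arange(-.134,-.11,.0015)):
    bot.move_straight([*B(x),.037],vel=.06); o=bot.get_obs(); f=-(o["wrist_force"]-f0)@n
    print(round(x,4),round(f,1),end="; ")
    if f>9: break
o=bot.get_obs()
bot.move_straight([*B(x-.03),.037]); bot.move_straight([*B(x-.03),.2],vel=.3); bot.ungrasp()
print(bot.get_obs()["time_s"])
p=B(-.03); 
down(*B(-.18),.35,BA-pi/2); C,im=snap("wrist","d"); 
cv2.imwrite("pics/do.png",overlay(C,im,BUR(0),BX,BY,BA,s=1.4))
E
```

```text
[0.35660579 0.25955483] 2.0437963267948964
-0.2 0.1; -0.19 1.4; -0.18 0.2; -0.17 1.9; -0.16 1.9; -0.15 1.5; -0.14 -0.1; -0.134 1.2; -0.1325 1.8; -0.131 2.6; -0.1295 3.4; -0.128 3.6; -0.1265 3.0; -0.125 2.0; -0.1235 2.9; -0.122 6.8; -0.1205 9.0; -0.119 12.0; 22.2833
```

View pics/do.png

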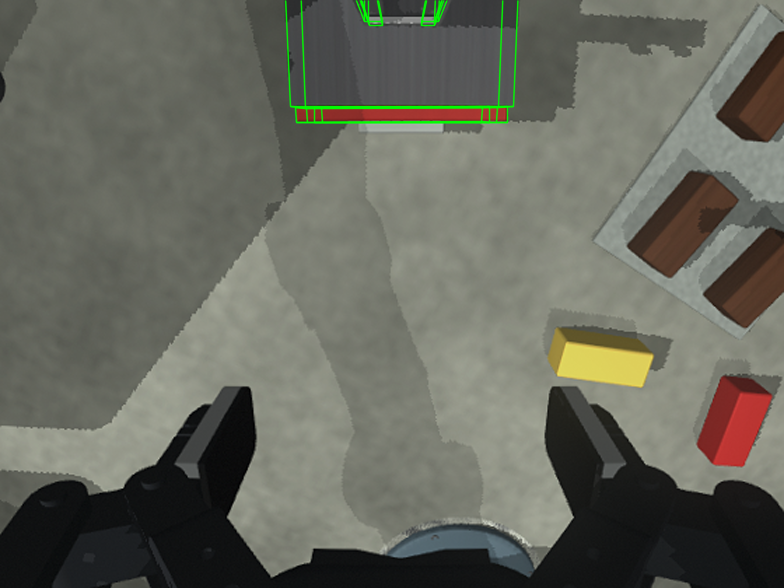

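```bash
cat >> h.py <<'E'
def see(target,near=None,view=(.55,.03,.36)):
    """fit all bars of class from the wrist at view; returns list (x,y,a,iou,rgb)"""
    down(*view); C,im=snap("wrist"); out=[]
    for d in finder.silhouettes("wrist",target):
        m=d["region"]; ys,xs=np.nonzero(m)
        if d["confidence"]<.35 or len(xs)<800 or len(xs)>5000: continue
        x,y=ray(C,(xs.mean(),ys.mean()),.03)[0]; rgb=im[m].mean(0).round()
        r=fit([(C,m)],BAR,x,y)
        if r[3]>.8: out.append((*np.round(r,4),*rgb,d["confidence"]))
    return out
def load(x,y,a,relz):
    yaw=pick_yaw([x,y,.1],a+pi/2); down(x,y,.13,yaw); bot.move_straight([x,y,.029],vel=.12); bot.close()
    g0=bot.get_obs()["finger_gap"]; bot.move_straight([x,y,.29],vel=.25); g1=bot.get_obs()["finger_gap"]; print("gaps",round(g0,3),round(g1,3))
    if g1<.3: return False
    m=B(.02); w=pick_yaw([*m,.3],BA+pi/2); down(*m,.29,w); o=bot.get_obs(); print("over",round(o["finger_gap"],3),o["tool_pos"].round(4),o["wrist_force"].round(1))
    if o["finger_gap"]<.3: return False
    for z in np.r_[np.arange(.27,relz,-.015),relz]:
        bot.move_straight([*m,z],vel=.1); f=bot.get_obs()["wrist_force"]-o["wrist_force"]
        if np.linalg.norm(f)>6: print("z",round(z,3),"df",f.round(1))
        if np.linalg.norm(f)>25: print("STOP"); return None
    print("gap",round(bot.get_obs()["finger_gap"],3))
    bot.ungrasp(); bot.hold(.4); bot.move_straight([*m,.3],vel=.25); print("t",bot.get_obs()["time_s"]); return True
E
python3 - <<'E'
from h import *
s=see("starter"); print(s)
s=[r for r in s if r[4]>130 and r[5]>90]
x,y,a=s[0][:3]
print(load(x,y,a,.181))
m=B(.02)+.0; C,im=snap("wrist","st1")
cv2.imwrite("pics/st1c.png",overlay(C,im,[box(-.025,.065,-.019,.019,.065,.103),box(-.03,.07,-.024,.024,.065,.215)],BX,BY,BA,s=1.4))
E
```

```text
[(np.float64(0.6181), np.float64(-0.0621), np.float64(-0.0201), np.float64(0.9366), np.float64(187.0), np.float64(135.0), np.float64(93.0), 0.95)]
gaps 0.435 0.437
over 0.433 [0.5678 0.3637 0.2897] [-0.2 -0.4 -1.1]
gap 0.434
t 35.9
True
```

View pics/st1c.png

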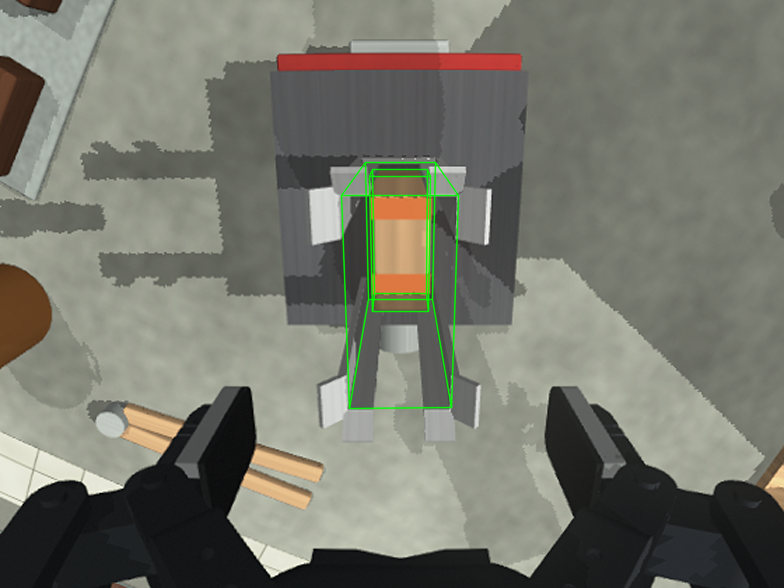

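```bash
cat > fuel.py <<'E'
from h import *
import sys
N=int(sys.argv[1]) # already loaded fuels
for i in range(N,3):
    s=[r for r in see("fuel1") if max(r[4:7])<110 and r[4]<r[5]*2.2 and np.hypot(r[0]-BX-.018,r[1]-BY)>.12]
    for r in s: print(np.round(r,3).tolist())
    if not s: print("none"); break
    x,y,a=min(s,key=lambda r:np.hypot(r[0]-.6,r[1]-.36))[:3]
    ok=load(x,y,a,max(.181,.065+.057+.038*i+.007)); print(i,ok)
    if not ok: break
    C,im=snap("wrist",f"fu{i}"); h=.065+.038*(i+2); c=h-.019
    d=[t for t in finder.silhouettes("wrist","fuel1")]
    e=fr(BX,BY,BA,(.02,0)); b=[BAR[0]+[0,0,c-.025]]
    for t in d:
        ys,xs=np.nonzero(t["region"]); p=ray(C,(xs.mean(),ys.mean()),c)[0]
        if np.hypot(*(p-e))<.06: print("in mag:",p.round(3),"want",e.round(3),round(t["confidence"],2),np.round(fit([(C,t["region"])],b,*e,[BA]),3))
    cv2.imwrite(f"pics/fu{i}o.png",overlay(C,im,b,*e,BA,s=1.4))
E
python3 fuel.py 0
```

```text
[0.496, 0.047, -0.154, 0.968, 80.0, 57.0, 44.0, 0.94]
[0.633, 0.043, 3.035, 0.95, 80.0, 56.0, 43.0, 0.58]
[0.49, -0.054, 2.933, 0.879, 77.0, 53.0, 39.0, 0.55]
gaps 0.437 0.437
over 0.439 [0.5679 0.3635 0.2895] [ 0.4  0.1 -0.4]
gap 0.436
t 46.1667
0 True
in mag: [0.568 0.369] want [0.566 0.367] 0.9 [0.568 0.369 0.471 0.949]
[0.49, -0.054, 2.936, 0.913, 74.0, 51.0, 38.0, 0.97]
[0.496, 0.047, 2.992, 0.958, 77.0, 54.0, 41.0, 0.97]
gaps 0.439 0.442
over 0.437 [0.5671 0.3639 0.2896] [-0.4 -0.6 -1.6]
gap 0.437
t 56.45
1 True
in mag: [0.566 0.367] want [0.566 0.367] 0.59 [0.566 0.367 0.47  0.961]
in mag: [0.523 0.345] want [0.566 0.367] 0.58 [0.564 0.362 0.529 0.021]
in mag: [0.52  0.343] want [0.566 0.367] 0.31 [0.553 0.368 0.823 0.026]
[0.489, -0.054, -0.202, 0.91, 72.0, 50.0, 37.0, 0.59]
gaps 0.436 0.44
over 0.433 [0.5673 0.3639 0.2898] [ 0.5  0.3 -1.3]
gap 0.434
t 66.7833
2 True
in mag: [0.522 0.344] want [0.566 0.367] 0.82 [0.559 0.365 0.655 0.04 ]
in mag: [0.523 0.345] want [0.566 0.367] 0.59 [0.499 0.367 0.615 0.317]
in mag: [0.566 0.367] want [0.566 0.367] 0.57 [0.567 0.367 0.454 0.966]
in mag: [0.519 0.341] want [0.566 0.367] 0.41 [0.566 0.367 0.473 0.   ]
```

```bash
cat > scr.py <<'E'
from h import *
down(.57,-.28,.34); bot.hold(.2); C,im=snap("wrist")
d=finder.silhouettes("wrist","scraper"); d=[t for t in d if t["region"].sum()>2000][0]
x,y,a,i=fit([(C,d["region"])],SCR,.56,-.263,[-.19,-.5,.2]); print("scr",round(x,4),round(y,4),round(a,3),round(i,3),d["confidence"])
d=finder.silhouettes("wrist","rack")
if d: print("rack",np.round(fit([(C,d[0]["region"])],RACK,.542,-.481,[-.65]),3),d[0]["confidence"])
g=fr(x,y,a,(-.03,0)); pre=fr(RX,RY,RA,(-.215,0))
for k in(-1,1):
    w1,w2=a+k*pi/2,RA+k*pi/2
    q1=bot.solve_ik([*g,.02],[-pi/2,0,w1]); q2=bot.solve_ik([*pre,.05],[-pi/2,0,w2]); print(k,None if q1 is None else q1.round(2),None if q2 is None else q2.round(2))
    if q1 is not None and q2 is not None: break
down(*g,.12,w1); bot.move_straight([*g,.020],vel=.1); bot.close(); o=bot.get_obs(); print(o["finger_gap"],o["tool_pos"],o["wrist_force"])
bot.move_straight([*g,.15],vel=.15); o=bot.get_obs(); print(o["finger_gap"],o["wrist_force"],o["wrist_torque"])
bot.movep([*pre,.15],[-pi/2,0,w2]); bot.hold(.3); o=bot.get_obs(); print(o["finger_gap"],o["tool_pos"],pre,w2,o["time_s"])
C,im=snap("wrist","sp"); s=fr(*pre,RA,(.03,0))
t=np.r_[fr(*o["tool_pos"][:2],RA,(.03,0))]
o1=overlay(C,im,[b+[0,0,.13] for b in SCR],*t,RA)
for b in [box(-.048,.052,-.051,.051,.03,.04),RACK[0]]: 
    c2=cv2.cvtColor(o1,cv2.COLOR_BGR2RGB); o1=overlay(C,c2,[b],RX,RY,RA)
Cs,ims=snap("side","sps"); u=proj(Cs,[[*pre,.13]])[0].astype(int); sub=cv2.cvtColor(ims,cv2.COLOR_RGB2BGR)[max(0,u[1]-60):u[1]+80,max(0,u[0]-60):u[0]+80]
sub=cv2.resize(sub,(240,int(240*sub.shape[0]/sub.shape[1])),interpolation=3); z=np.zeros((max(420,sub.shape[0]),240,3),np.uint8); z[:sub.shape[0]]=sub
cv2.imwrite("pics/spo.png",np.hstack([o1,z[:420]]))
E
python3 scr.py
```

```text
scr 0.5605 -0.2631 -0.184 0.97 0.89
rack [ 0.542 -0.481 -0.636  0.962] 0.65
-1 [ 0.47  0.57 -0.11  1.87  0.09  0.7  -1.45] [ 0.7   0.4  -0.03  2.06  0.02  0.67 -1.56]
0.23441327441875168 [ 0.53143744 -0.25799928  0.02053332] [-0.86995223  0.34663903  2.94240598]
0.24208946269046464 [ 0.03356778  0.33756783 -3.25992129] [0.00700491 0.09175958 0.02837827]
0.2428854389407757 [ 0.37213141 -0.35012086  0.14998603] [ 0.37084198 -0.35088492] -2.2207963267948965 74.9083
```

View pics/spo.png

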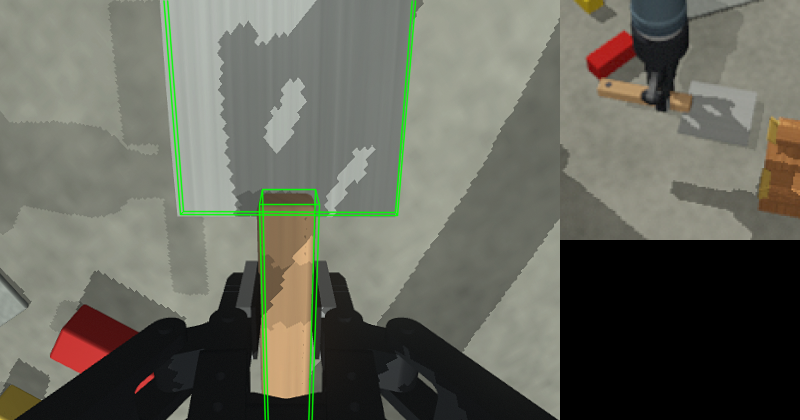

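```bash
cat > ins.py <<'E'
from h import *
import sys
z0=.0535; yo=-.001; ori=[-pi/2,0,RA-pi/2]
R=lambda x:[*fr(RX,RY,RA,(x,yo)),z0]
bot.move_straight(R(-.215),ori=ori,vel=.12); bot.hold(.3); o=bot.get_obs(); f0=o["wrist_force"]; print(o["tool_pos"].round(4),R(-.215),o["finger_gap"])
Ri=Rot.from_euler('z',-RA)
for x in np.arange(-.207,-.068,.004):
    bot.move_straight(R(x),vel=.05); o=bot.get_obs(); f=Ri.apply(o["wrist_force"]-f0)
    print(round(x,3),f.round(1).tolist(),round(o["finger_gap"],3))
    if f[0]<-9 or np.linalg.norm(f)>20: break
p=Ri.apply(o["tool_pos"]-[RX,RY,0]); print("tcp in rack",p.round(4),o["time_s"])
Cw,im=snap("wrist","in1"); Cs,ims=snap("side"); Cc,imc=snap("scene")
def crop(C,im,w=(.542,-.481,.04),r=55):
    u=proj(C,[w])[0].astype(int); s=cv2.cvtColor(im,cv2.COLOR_RGB2BGR)[max(0,u[1]-r):u[1]+r,max(0,u[0]-r):u[0]+r]; return cv2.resize(s,(210,210),interpolation=3)
cv2.imwrite("pics/in1o.png",np.hstack([cv2.cvtColor(im,cv2.COLOR_RGB2BGR),np.vstack([crop(Cs,ims),crop(Cc,imc)])]))
E
python3 ins.py
```

```text
[ 0.3706 -0.352   0.0541] [np.float64(0.370236796906217), np.float64(-0.35168100656530055), 0.0535] 0.2331778660236844
-0.207 [-0.3, 0.2, -0.1] 0.24
-0.203 [-0.2, 0.1, 0.1] 0.239
-0.199 [0.3, 0.2, 1.5] 0.241
-0.195 [0.2, 0.8, 0.5] 0.243
-0.191 [0.2, 0.9, 0.3] 0.24
-0.187 [-0.5, 1.5, 0.2] 0.24
-0.183 [-0.4, 1.0, 0.2] 0.239
-0.179 [-0.9, 0.6, -0.2] 0.242
-0.175 [0.2, 1.3, 1.0] 0.242
-0.171 [-1.0, 0.7, 0.2] 0.235
-0.167 [0.1, -0.8, -0.5] 0.238
-0.163 [0.1, -0.5, -0.9] 0.243
-0.159 [0.5, 0.1, -0.4] 0.24
-0.155 [0.0, 0.4, 0.6] 0.244
-0.151 [0.5, -0.3, 0.1] 0.239
-0.147 [0.7, 1.1, -0.6] 0.238
-0.143 [0.0, -0.3, 0.1] 0.24
-0.139 [1.3, -0.2, 0.1] 0.239
-0.135 [-0.3, 0.1, 0.3] 0.239
-0.131 [-0.0, 0.1, 0.2] 0.239
-0.127 [0.5, -0.1, 0.1] 0.239
-0.123 [0.9, 0.7, 0.4] 0.241
-0.119 [0.7, 0.1, 0.4] 0.239
-0.115 [0.2, 0.5, 0.1] 0.239
-0.111 [-0.8, -0.0, -0.1] 0.24
-0.107 [0.0, 0.4, -0.2] 0.241
-0.103 [0.5, 0.7, -0.3] 0.243
-0.099 [0.0, 0.4, -0.6] 0.24
-0.095 [-0.5, 0.9, 0.3] 0.238
-0.091 [0.3, 1.5, 0.1] 0.241
-0.087 [0.6, 0.8, -0.3] 0.24
-0.083 [0.4, -0.3, -1.3] 0.244
-0.079 [0.2, 0.1, -0.2] 0.236
-0.075 [-6.0, -0.2, 2.0] 0.239
-0.071 [-10.5, -0.6, 3.6] 0.235
tcp in rack [-0.0775 -0.002   0.0513] 85.075
```

View pics/in1o.png

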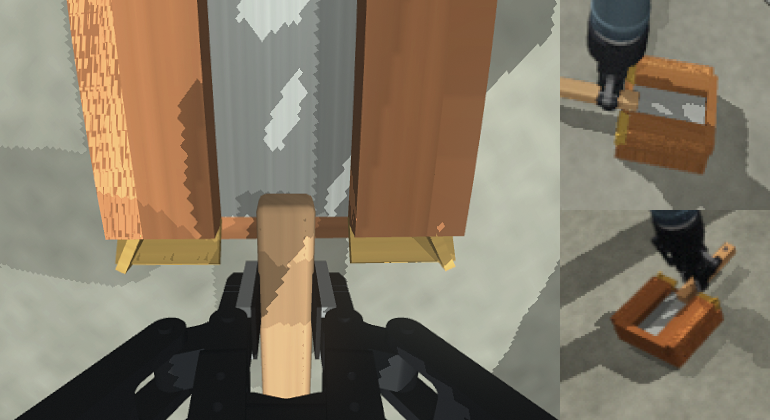

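```bash
cat > fin.py <<'E'
from h import *
p=bot.get_obs()["tool_pos"]; bot.ungrasp(); bot.hold(.4); bot.move_straight([*p[:2],.2],vel=.15)
pts=[fr(RX,RY,RA,(-.12,0))]; 
down(.52,-.43,.34,0); bot.hold(.3); C,im=snap("wrist","f1")
d=finder.silhouettes("wrist","scraper"); print([(t["confidence"],t["extent"]) for t in d])
# model overlay: scraper at slot, underside .03, origin at mouth (-.048)
o=fr(RX,RY,RA,(-.048,0)); a=overlay(C,im,[b+[0,0,.03] for b in SCR],*o,RA,s=1.4)
u=proj(C,[[*o,.03]])[0]*1.4; print(u)
down(*B(-.05),.38,BA-pi/2); bot.hold(.3); C,im=snap("wrist","f2")
b=overlay(C,im,[box(-.025,.065,-.019,.019,.179,.217),box(-.102,-.09,-.083,.083,.005,.053)],BX,BY,BA,s=1.0)
x0,y0=int(max(0,u[0]-200)),int(max(0,u[1]-200)); a=a[y0:y0+400,x0:x0+350]; a=cv2.copyMakeBorder(a,0,400-a.shape[0],0,350-a.shape[1],0)
cv2.imwrite("pics/fin.png",np.hstack([a,b[:400,60:500]])); print(bot.get_obs()["time_s"])
C,im=snap("scene","fs"); C,im=snap("side","fside")
s=cv2.imread("pics/fside.png")[90:390,170:400]; c=cv2.imread("pics/fs.png")[150:330,100:450]
cv2.imwrite("pics/fin2.png",np.hstack([cv2.resize(s,(337,440),interpolation=3),cv2.copyMakeBorder(cv2.resize(c,(460,237),interpolation=3),0,203,0,0,0)]))
E
python3 fin.py
```

```text
[(0.58, [172.6, 97.0, 174.9, 139.5])]
[380.53678942 241.25060468]
92.65
```

View pics/fin.png

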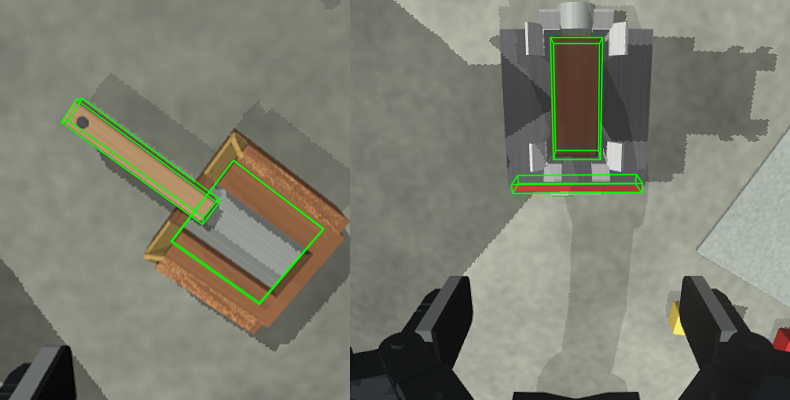

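View pics/fin2.png

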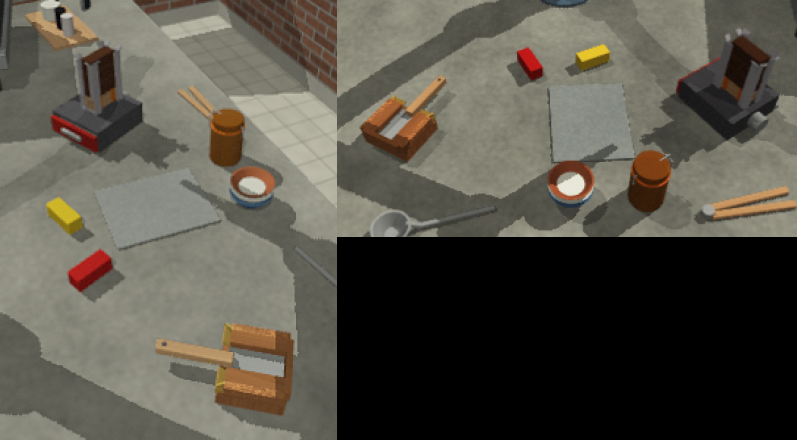

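```bash
python3 -c "
from h import *
o=bot.get_obs(); print(o['wrist_force'],o['qd'].max()); print(close_job())"
```

```text
[-0.06009307 -0.32054853 -0.30599294] 0.0011751576463914825
the job is handed in; nothing more can be done
None
```

The job is done and handed in, at about 93 s of the 210 s allowed. No verdict came back, so these are my own last checks:

- **Ash drawer:** I pushed it until it met a firm stop at 12 N, within about 1–3 mm of where home should be. The last picture still shows it shut.
- **Magazine:** The starter went in first, and a picture showed it flat and aligned on the floor. All three dark bars went in on top. Each top-view fit came within about 3 mm of the magazine's centre, and within 0.02 rad of its axis. The last pictures show the full stack.
- **Scraper:** The blade slid in without resistance and met a firm stop at 10 N, within 1 mm of where the end wall was expected. I released it, and the picture shows the blade in the slot with the handle in line.
- **Jar and bowls:** Both look upright and where they started. I judged this by eye and did not measure it.
- **Robot:** It ended clear of everything, with no force on the wrist.

No check failed. In the magazine views the finder also gave some low-fit detections on the front of the burner. I ignored those because the bar fits themselves scored about 0.95 or better.

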